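# Sweep the pebbles from the sorting tray's deck into its trough

## Task

Three pebbles picked out of a soil sample lie on the flat deck of the white sorting tray. Sweep all three along the deck with your fingertips and over its open edge, so that they drop into the trough at the end of the tray: only push them, do not pick them up. Leave the little capped vial standing where it is on the deck, and do not disturb the beaker or the basin.

Things in the scene. Friction and masses are not known exactly. Their poses are not given: they have to be found in the camera images.
- tray: White plastic sorting tray, fixed to the table, 244 (x) by 280 mm (y). Origin: on the table under the deck's centre, z up. The deck, a flat floor 30 mm above the table, spans x -118 to 118, y -105 to 105 mm. Its -y end is open and drops straight into the trough (y -105 to -167 mm, full inside width). 4 mm walls, tops 38 mm above the table, run round the deck's other sides and the trough's outer sides.
- trough (a point): Centre of the trough's grey floor, 5 mm above the table and 25 mm below the deck; axes as the tray's. The trough is 62 mm wide (y -31 to 31 mm) and 236 mm long (x -118 to 118 mm) inside.
- deck_edge (a point): Middle of the deck's open edge, at deck height, where deck and trough meet; the edge runs along the tray's x, and the trough lies on the -y side of it.
- pebble_a: Rounded, flat-bottomed river pebble, 31 x 25 x 14 mm, dark grey-brown, lying flat on the deck, 10 to 28 g; origin at its middle; yaw of no importance. It slides when pushed from the side.
- pebble_b: Rounded, flat-bottomed river pebble, 27 x 25 x 13 mm, light brown, lying flat on the deck, 10 to 28 g; origin at its middle; yaw of no importance. It slides when pushed from the side.
- pebble_c: Rounded, flat-bottomed river pebble, 34 x 26 x 15 mm, grey, lying flat on the deck, 10 to 28 g; origin at its middle; yaw of no importance. It slides when pushed from the side.
- vial: Small capped amber glass sample vial with a paper label and a black screw cap, 26 mm across (cap 25 mm), 48 mm tall, about 45 g, standing loose on the deck; origin at the centre of its underside. To be left alone. It and the pebbles lie in four lanes about 56 mm apart across the tray's x, in any order, centres at least 46 mm apart in x, y -45 to 35 mm.
- beaker: Empty glass beaker, 71 mm across, 90 mm tall, standing on the table beyond the tray's rear (+y) wall; origin at the centre of its underside.
- basin: Empty white porcelain basin, 96 mm across, 42 mm high, standing on the table beyond the trough; origin at the centre of its underside.

How it is judged:
By the outcome, as a careful person would: the job done as asked, in the order asked, and still so for the second after the job is handed in, with the robot touching nothing.
It also fails if it takes over 54 s, if anything falls off the work surface, if the arm or the gripper's body presses on something with over 40 N, if the wrist force passes 120 N, or if a joint passes its speed limit or range.

## Robot

A 6-joint arm with a two-finger parallel gripper is mounted at the origin on the work surface. World frame = base frame: x ahead of the robot, y to its left, z up, the work surface at z = 0. Lengths are in m, angles in rad, forces in N, time in s.
With the tool pointing down it reaches from about 0.3 to 0.775 m from the base axis. Payload 14.6 kg.
Tool frame: the origin (TCP) lies at the very end of the fingers, on their centre line; the grasp point (between the pads) lies bot.hold_point_z behind it (bot.hold_point_z is the distance from the TCP to the grasp point, in m); y points along the fingers, x is the direction in which the jaws open and shut, and the axes are right-handed (so a half turn about y gives the same grasp; the last joint's range is limited). The gripper opens to 85 mm and grips with 20 to 120 N. Pads are 22 mm wide; open, the fingers measure 114 mm over their backs; the gripper's body (76 mm by 85 mm) begins 54 mm behind the grasp point. The pads swing forward as they close: fully open they stand 13 mm farther back than shut.
Start: joints at [1.104, 0.3, 1.521, -0, 1.321, -0.067], TCP at [0.214, 0.507, 0.231] pointing down, gripper open.
Joint ranges: [-3.03, 3.03], [-0.79, 2.21], [0.23, 2.52], [-1.04, 4.18], [0, 3.07], [-2.55, 2.55]. Speed limits (rad/s): [2.22, 2.22, 2.57, 3.14, 3.14, 3.14].

## Interface

Orientations are given as a unit quaternion [w, x, y, z].
In Python, from workcell import telemetry, optics, job, bot gives the robot as it stands. The module is installed in compiled form; this text tells all that it offers.
- The arm moves only by the tool send_rows, never from a script. Its argument "increments" is one flat list of numbers, 5 for each row, row after row: the shift along the tool's x, y, z in m, then the turn about the tool's y in rad, then the finger opening in m, from 0 to 0.0854. In form: [dx, dy, dz, roll, hand, dx, dy, dz, roll, hand, ...]. A call has 1 to 5 rows; each row is the pose to reach, as a shift and turn from the pose commanded when the call began, along the tool's axes at that moment; what a row does not reach only later rows make up. A row lasts 1/10 s, in which the tool goes at most 50 mm and 8.59 degrees, less where a joint would pass 70% of its speed; a pose out of reach is approached as far as the arm can. A call with a gripper value outside its range is refused whole. The fingers move at their own pace and stop on an object; the grip force is fixed at half the most. Time passes only in rows, so rows that repeat a pose let the fingers close. It gives the time, the measured TCP pose, the force and the opening at its end, in the units of the state.
- telemetry.sense(): the state, without advancing time (a new reading comes with each control period).
- optics.get_image(name): name is "side" or "top" or "wrist"; returns a dict with "color" (400x640x3 uint8, blue, green, red), "fx", "fy", "cx", "cy" (pixels), "k1" (the pictures are not rectified: a ray, as slopes to the right and down, at radius r is drawn at 1 + k1 r^2 times it, then the intrinsics apply), "view" (4x4, takes a point from world to camera coordinates). Camera axes: x right, y down, z forward; pixel columns grow to the right and rows downward; lengths in m; the calibration is good to about 2 mm. A picture is of the moment at which its call begins. There is no depth.
- job.close_job(): hands the job in, once; it reports no verdict.
The state is a dict: "t": time; "joint_pos": joint angles; "joint_velocities": joint speeds; "joint_efforts": joint torques, N m; "tcp_pos": TCP position; "orientation": TCP orientation; "ft_force": force on the tool from outside, world axes, zero at the start; "wrist_torque": the same for the moment, N m; "finger_gap": finger opening in m.
Only numpy, scipy, OpenCV 4.12 (cv2) and the standard library are available. Lean on these libraries where they do the work, as an engineer would, in place of code of your own. Each camera call takes 0.05 s, during which the arm holds its last target.

## Working session

There is one attempt and no reset: what is moved stays moved. The work goes in short steps, Python scripts to look and compute and a tool call to move; the robot and the scene stay as the last step left them, time stands still between calls to the robot, and variables do not carry over. Pictures are saved under pics/ and viewed, and the job is handed in when it is done.

Besides the shell and the picture viewer there is one more tool, called after ">>>" as name(argument=value, ...), one argument or row to a line, values as JSON. send_rows: Moves the arm, as the interface text tells. Its arguments: {"type":"object","properties":{"increments":{"type":"array","items":{"type":"number"}}},"required":["increments"]}

```bash
mkdir -p pics; cat > h.py <<'E'
import numpy as np, cv2
from workcell import telemetry, optics, job, bot
def grab(n,f):
    d=optics.get_image(n); cv2.imwrite(f'pics/{f}.png',d['color']); return d
def ray(d,u,v):
    K=np.array([[d['fx'],0,d['cx']],[0,d['fy'],d['cy']],[0,0,1]])
    p=cv2.undistortPoints(np.array([[[u,v]]],float),K,np.array([d['k1'],0,0,0,0.]))[0,0]
    V=np.array(d['view']);R=V[:3,:3];t=V[:3,3]
    o=-R.T@t; return o,R.T@np.array([p[0],p[1],1])
def onz(d,u,v,z):
    o,r=ray(d,u,v); return o+r*(z-o[2])/r[2]
def two(d1,p1,d2,p2):
    o1,r1=ray(d1,*p1);o2,r2=ray(d2,*p2)
    s=np.linalg.lstsq(np.c_[r1,-r2],o2-o1,rcond=None)[0]
    a=o1+r1*s[0];b=o2+r2*s[1]; return (a+b)/2,np.linalg.norm(a-b)
E
python3 - <<'E'
from h import *
import pickle
D={n:grab(n,n+'0') for n in('top','side','wrist')}
pickle.dump(D,open('d0.pkl','wb'))
s=telemetry.sense()
for k in s: print(k,np.round(s[k],4))
print(bot.hold_point_z)
E
```

```text
t 0.15
joint_pos [ 1.1044  0.3003  1.5214 -0.      1.3207 -0.0666]
joint_velocities [ 0.0001 -0.0027 -0.002  -0.0007  0.0011  0.    ]
joint_efforts [-0.00000e+00 -5.43670e+01 -3.61884e+01 -1.00000e-04  3.10000e-03
 -0.00000e+00]
tcp_pos [0.214  0.5065 0.2309]
orientation [-0.5892  0.5895  0.3905 -0.391 ]
ft_force [ 0.3859 -0.3808 -0.0272]
wrist_torque [0.0188 0.007  0.0163]
finger_gap 0.0854
0.0187
```

View pics/top0.png

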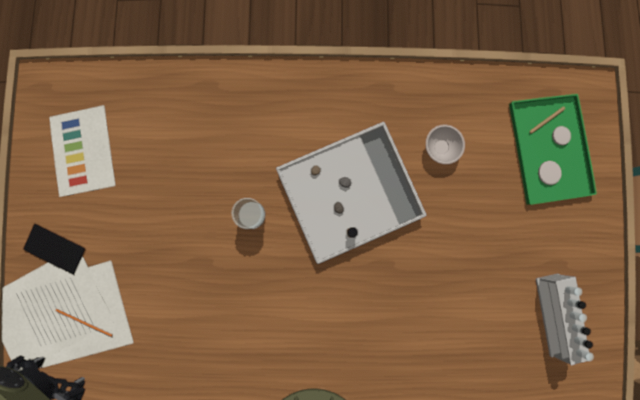

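View pics/side0.png

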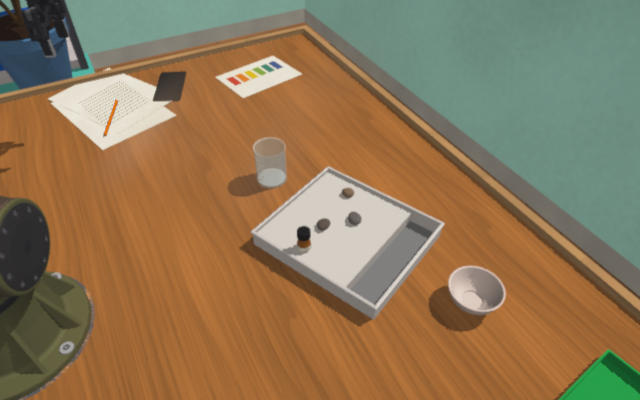

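View pics/wrist0.png

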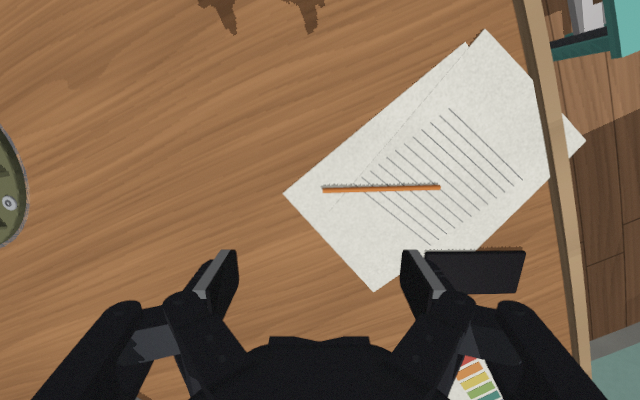

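```bash
python3 - <<'E'
from h import *
from scipy.spatial.transform import Rotation as R
q=telemetry.sense()['orientation']
print(R.from_quat(q,scalar_first=True).as_matrix().round(4))
import pickle
D=pickle.load(open('d0.pkl','rb'))
for n,d in D.items():
    V=np.array(d['view']);print(n,(-V[:3,:3].T@V[:3,3]).round(3),V[:3,:3].round(2).tolist(),d['fx'],d['k1'])
E
```

```text
[[ 3.892e-01 -4.000e-04 -9.211e-01]
 [ 9.211e-01 -8.000e-04  3.892e-01]
 [-9.000e-04 -1.000e+00  0.000e+00]]
top [0.495 0.011 1.198] [[0.01, -1.0, 0.01], [-1.0, -0.01, -0.08], [0.08, -0.01, -1.0]] 488.35695129545405 -0.12114692655484878
side [ 0.25  -0.61   0.713] [[0.88, -0.47, -0.0], [-0.33, -0.61, -0.72], [0.34, 0.64, -0.69]] 476.8199501354902 -0.004896907339788294
wrist [0.142 0.536 0.374] [[0.39, 0.92, -0.0], [0.88, -0.37, 0.3], [0.28, -0.12, -0.95]] 281.13027453841585 -0.04689699511457622
```

The top view shows the tray with its trough towards the right (world -y). The light brown pebble is at (316,170), the grey one at (345,182), the dark one at (339,208), and the vial's cap at (352,232). The beaker is at (248,214) and the basin at (445,145). The side view agrees. The wrist view doesn't reach the tray yet.

```bash
cat > m.py <<'E'
from h import *
import pickle
D=pickle.load(open('d0.pkl','rb'))
def zoom(n,x0,y0,x1,y1,f,name):
    c=D[n]['color'][y0:y1,x0:x1];cv2.imwrite(f'pics/{name}.png',cv2.resize(c,None,fx=f,fy=f,interpolation=cv2.INTER_CUBIC))
zoom('top',270,115,430,270,3.8,'topz');zoom('side',245,160,450,325,3.6,'sidez')
for n,box in(('top',(270,115,430,270)),('side',(245,160,450,325))):
    c=D[n]['color'];x0,y0,x1,y1=box
    hsv=cv2.cvtColor(c,cv2.COLOR_BGR2HSV)
    deck=((hsv[...,1]<40)&(hsv[...,2]>165)).astype(np.uint8)
    m=np.zeros_like(deck);m[y0:y1,x0:x1]=deck[y0:y1,x0:x1]
    ct,_=cv2.findContours(m,cv2.RETR_CCOMP,cv2.CHAIN_APPROX_NONE)
    for q in ct:
        if cv2.contourArea(q)>20:
            M=cv2.moments(q);print(n,cv2.contourArea(q),round(M['m10']/M['m00'],1),round(M['m01']/M['m00'],1))
E
python3 m.py
```

```text
top 8213.5 338.3 198.3
top 173.5 338.2 208.6
top 195.5 344.4 183.4
top 154.5 315.0 171.4
top 186.5 356.5 153.6
side 285.0 272.9 176.4
side 13357.5 352.1 234.2
side 188.0 321.8 225.1
side 212.0 352.7 219.3
side 141.0 346.6 193.1
side 3824.5 390.2 249.0
```

View pics/topz.png

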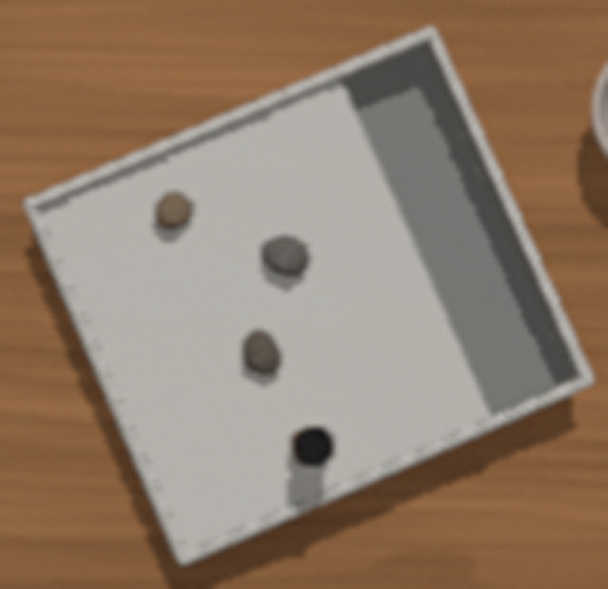

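View pics/sidez.png

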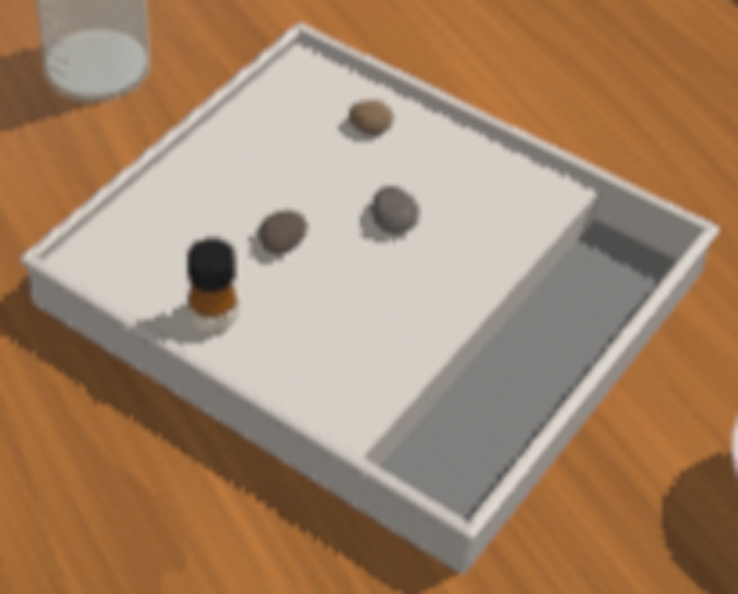

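The zoomed views show the tray's outer rim corners at top-zoom (28,203), (433,28), (593,380), (183,563) and side-zoom (300,26), (717,231), (470,530), (27,262). Pebbles and vial are clear of each other.

```bash
cat > m2.py <<'E'
from h import *
import pickle
D=pickle.load(open('d0.pkl','rb'))
T,S=D['top'],D['side']
t=lambda u,v:(270+(u+.5)/3.8-.5,115+(v+.5)/3.8-.5)
s=lambda u,v:(245+(u+.5)/3.6-.5,160+(v+.5)/3.6-.5)
tc=[(28,203),(433,28),(593,380),(183,563)];sc=[(300,26),(717,231),(470,530),(27,262)]
P=[]
for a,b in zip(tc,sc):
    p,e=two(T,t(*a),S,s(*b)); q=onz(T,*t(*a),.038);q2=onz(S,*s(*b),.038);P.append((q+q2)/2); print(p.round(4),round(e,4),q.round(4),q2.round(4))
P=np.array(P)[:,:2]
# local: order (rear far),(trough far),(trough near),(rear near)
L=np.array([[122,109],[122,-171],[-122,-171],[-122,109]])/1000.
best=None
for sg in(1,-1):
    l=L*[sg,1]
    a=l-l.mean(0);b=P-P.mean(0)
    U,_,Vt=np.linalg.svd(a.T@b)
    if np.linalg.det(U@Vt)<0: continue
    R=(U@Vt).T; o=P.mean(0)-R@l.mean(0); res=(P-(l@R.T+o))
    print(sg,'yaw',np.degrees(np.arctan2(R[1,0],R[0,0])),'o',o,res.round(4).tolist())
    if best is None or (res**2).sum()<best[2]: best=(R,o,(res**2).sum())
R,o,_=best
pickle.dump((R,o),open('tray.pkl','wb'))
tp=dict(dark=(262,353),grey=(286,256),brown=(174,211),cap=(313,446))
sp=dict(dark=(282,232),grey=(395,211),brown=(371,118),cap=(211,255))
for k in tp:
    p,e=two(T,t(*tp[k]),S,s(*sp[k]));z=.037 if k!='cap' else .078
    q=(onz(T,*t(*tp[k]),z)+onz(S,*s(*sp[k]),z if k!='cap' else .070))[:2]/2
    print(k,p.round(4),round(e,4),'z-plane',q.round(4),'tray',(R.T@(q-o)).round(4))
print('beaker/basin approx',[ (R.T@(onz(T,*x,z)[:2]-o)).round(3) for x,z in(((248,214),.045),((445,145),.042))])
E
python3 m2.py
```

```text
[0.6549 0.0941 0.0358] 0.0003 [0.6548 0.0939 0.038 ] [0.6535 0.0919 0.038 ]
[ 0.7718 -0.1624  0.0337] 0.0011 [ 0.7713 -0.1621  0.038 ] [ 0.768  -0.1651  0.038 ]
[ 0.5466 -0.2625  0.0403] 0.0023 [ 0.5477 -0.2636  0.038 ] [ 0.5465 -0.2608  0.038 ]
[ 0.4312 -0.0069  0.0347] 0.0013 [ 0.4307 -0.0066  0.038 ] [ 0.4309 -0.0101  0.038 ]
1 yaw 24.31206237620693 o [ 0.5876628  -0.05707074] [[0.0002, 0.0004], [0.0004, -0.0009], [0.0003, 0.0009], [-0.0008, -0.0004]]
dark [ 0.5616 -0.0543  0.037 ] 0.0012 z-plane [ 0.5616 -0.0543] tray [-0.0226  0.0133]
grey [ 0.6235 -0.0691  0.0366] 0.0002 z-plane [ 0.6233 -0.0692] tray [ 0.0275 -0.0257]
brown [0.6509 0.0019 0.0359] 0.0007 z-plane [0.6505 0.0014] tray [0.0813 0.0275]
cap [ 0.504  -0.0836  0.0765] 0.0002 z-plane [ 0.5053 -0.0809] tray [-0.0849  0.0122]
beaker/basin approx [array([0.049, 0.216]), array([ 0.013, -0.285])]
```

```bash
cat > go.py <<'E'
from h import *
import pickle,sys
from scipy.spatial.transform import Rotation as Ro
R,o=pickle.load(open('tray.pkl','rb'))
s=telemetry.sense();M=Ro.from_quat(s['orientation'],scalar_first=True).as_matrix()
p=np.array(s['tcp_pos'])
print('t',s['t'],'tcp',p.round(4),'tray',(R.T@(p[:2]-o)).round(4),'F',np.round(s['ft_force'],2),'gap',s['finger_gap'])
tx=np.r_[R[:,0],0]@M; print('roll to tray x',np.arctan2(-tx[2],tx[0]))
if len(sys.argv)>3:
    x,y,z=map(float,sys.argv[1:4]); w=np.r_[o+R@[x,y],z]
    print('goal',w.round(4),'tool shift',(M.T@(w-p)).round(4))
E
python3 go.py .081 .070 .15
```

```text
t 0.15 tcp [0.214  0.5065 0.2309] tray [-0.1085  0.6674] F [ 0.39 -0.38 -0.03] gap 0.08538999342770176
roll to tray x 0.7466601137072981
goal [0.6327 0.0401 0.15  ] tool shift [-0.2666  0.0811 -0.5672]
```

>>> send_rows(
  increments=[-0.02, 0, -0.042, 0.14, 0.012, -0.04, 0, -0.084, 0.28, 0.012, -0.06, 0, -0.126, 0.42, 0.012, -0.08, 0, -0.168, 0.57, 0.012, -0.1, 0, -0.21, 0.747, 0.012],
)

```text
t: 0.65
tcp_pos: [0.3694, 0.3312, 0.2313]
orientation: [-0.69, 0.69, 0.156, -0.156]
ft_force: [0.7, 1.2, 0.5]
finger_gap: 0.0132
```

```bash
python3 go.py .081 .070 .15
```

```text
t 0.65 tcp [0.3694 0.3312 0.2313] tray [-0.039   0.4436] F [0.71 1.15 0.5 ] gap 0.013182872165411228
roll to tray x 0.020704295579523458
goal [0.6327 0.0401 0.15  ] tool shift [ 0.1123  0.0813 -0.376 ]
```

>>> send_rows(
  increments=[0.013, 0, -0.046, 0, 0.012, 0.026, 0, -0.092, 0, 0.012, 0.039, 0, -0.138, 0, 0.012, 0.052, 0, -0.184, 0, 0.012, 0.065, 0, -0.23, 0, 0.012],
)

```text
t: 1.15
tcp_pos: [0.5283, 0.1523, 0.2312]
orientation: [0.689, -0.689, -0.158, 0.158]
ft_force: [0.5, 0.8, 0.4]
finger_gap: 0.012
```

>>> send_rows(
  increments=[0.013, 0.01, -0.042, 0, 0.012, 0.026, 0.02, -0.084, 0, 0.012, 0.039, 0.035, -0.12, 0, 0.012, 0.039, 0.05, -0.12, 0, 0.012, 0.039, 0.05, -0.12, 0, 0.012],
)

```text
t: 1.65
tcp_pos: [0.6139, 0.0625, 0.1784]
orientation: [0.69, -0.689, -0.156, 0.159]
ft_force: [-1.0, 0.5, -0.3]
finger_gap: 0.0117
```

```bash
python3 go.py .081 .070 .035; python3 - <<'E'
from h import *
import pickle
d=grab('wrist','w1');pickle.dump(d,open('w1.pkl','wb'))
E
```

```text
t 1.65 tcp [0.6139 0.0625 0.1784] tray [0.0731 0.0982] F [-0.98  0.47 -0.34] gap 0.011700316732152717
roll to tray x 0.025398922970093767
goal [0.6327 0.0401 0.035 ] tool shift [ 0.0078  0.1433 -0.0287]
```

View pics/w1.png

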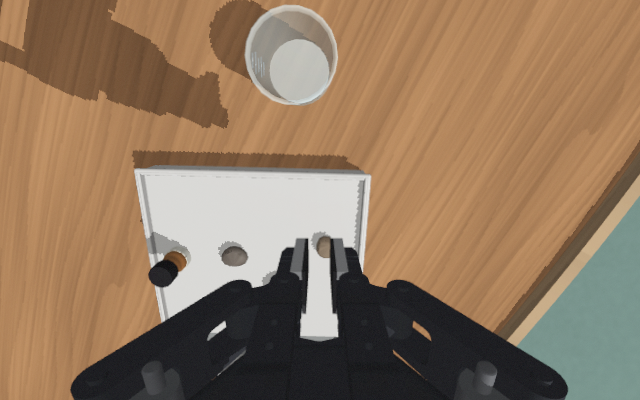

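Wrist view: the tray's rear rim corners are at (135,171) and (370,176). Dark pebble is at (234,256), brown at (325,246) partly behind a finger, and the vial's base at (176,258).

```bash
python3 - <<'E'
from h import *
import pickle
d=pickle.load(open('w1.pkl','rb'));R,o=pickle.load(open('tray.pkl','rb'))
for n,u,v,z in(('dark',234,256,.037),('brown',325,246,.037),('vialbase',176,258,.034),('cap',163,274,.074),('c1',135,171,.038),('c2',370,176,.038)):
    p=onz(d,u,v,z);print(n,p.round(4),(R.T@(p[:2]-o)).round(4))
E
```

```text
dark [ 0.5602 -0.0533  0.037 ] [-0.0234  0.0148]
brown [0.6481 0.0038 0.037 ] [0.0801 0.0306]
vialbase [ 0.4993 -0.0883  0.034 ] [-0.0934  0.0079]
cap [ 0.5035 -0.082   0.074 ] [-0.087   0.0119]
c1 [ 0.4305 -0.0056  0.038 ] [-0.122   0.1116]
c2 [0.6544 0.0962 0.038 ] [0.1239 0.1122]
```

>>> send_rows(
  increments=[0.008, 0.04, -0.026, 0.025, 0.012, 0.008, 0.08, -0.026, 0.025, 0.012, 0.008, 0.118, -0.026, 0.025, 0.012, 0.008, 0.125, -0.026, 0.025, 0.012, 0.008, 0.125, -0.026, 0.025, 0.012],
)

```text
t: 2.2
tcp_pos: [0.6331, 0.044, 0.057]
orientation: [0.691, -0.691, -0.15, 0.15]
ft_force: [1.1, 0.3, 0.6]
finger_gap: 0.0125
```

```bash
python3 go.py .081 .070 .035; python3 - <<'E'
from h import *
d=grab('side','s1');c=d['color'][110:330,240:450];cv2.imwrite('pics/s1z.png',cv2.resize(c,None,fx=2.7,fy=2.7,interpolation=cv2.INTER_CUBIC))
E
```

```text
t 2.2 tcp [0.6331 0.044  0.057 ] tray [0.083  0.0734] F [1.13 0.29 0.61] gap 0.012519695784569289
roll to tray x 0.0027367251686645877
goal [0.6327 0.0401 0.035 ] tool shift [-0.002   0.022  -0.0034]
```

View pics/s1z.png

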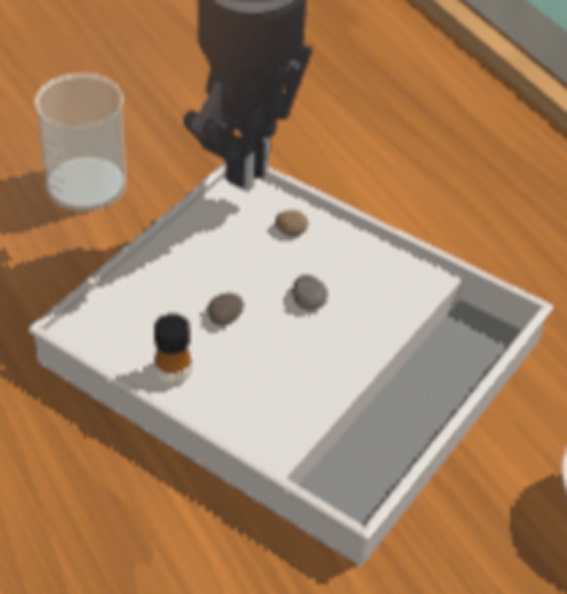

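The side view shows both fingertips over the deck behind the brown pebble, with nothing touching. Next I lower them.

>>> send_rows(
  increments=[-0.002, 0.01, 0, 0, 0.012, -0.002, 0.018, 0, 0, 0.012, -0.002, 0.021, 0, 0, 0.012, -0.002, 0.021, 0, 0, 0.012],
)

```text
t: 2.65
tcp_pos: [0.6313, 0.0423, 0.035]
orientation: [0.691, -0.691, -0.149, 0.15]
ft_force: [-0.6, 0.1, -0.5]
finger_gap: 0.012
```

>>> send_rows(
  increments=[0, 0, -0.01, 0, 0.012, 0, 0, -0.02, 0, 0.012, 0, 0, -0.028, 0, 0.012, 0, 0, -0.036, 0, 0.012, 0, 0, -0.044, 0, 0.012],
)

```text
t: 3.15
tcp_pos: [0.65, 0.0014, 0.0353]
orientation: [0.691, -0.691, -0.149, 0.149]
ft_force: [0.5, 0.4, 1.4]
finger_gap: 0.012
```

```bash
python3 go.py .081 -.115 .035; python3 - <<'E'
from h import *
d=grab('side','s2');c=d['color'][110:330,240:450];cv2.imwrite('pics/s2z.png',cv2.resize(c,None,fx=2.7,fy=2.7,interpolation=cv2.INTER_CUBIC))
E
```

```text
t 3.15 tcp [0.65   0.0014 0.0353] tray [0.0808 0.0276] F [0.53 0.41 1.4 ] gap 0.012026307295267033
roll to tray x 0.0012669002520725255
goal [ 0.7088 -0.1285  0.035 ] tool shift [-0.      0.0003 -0.1426]
```

View pics/s2z.png

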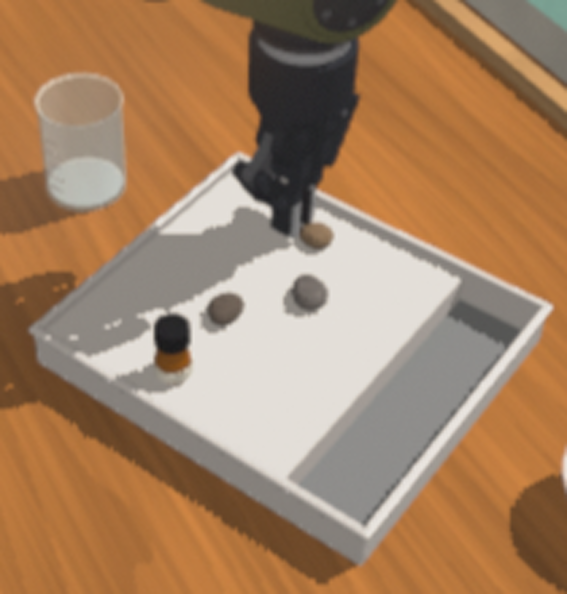

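The brown pebble has moved ahead of the fingertips and sits at (316,235) in the crop. I'll keep pushing.

>>> send_rows(
  increments=[0, 0, -0.008, 0, 0.012, 0, 0, -0.016, 0, 0.012, 0, 0, -0.024, 0, 0.012, 0, 0, -0.032, 0, 0.012, 0, 0, -0.04, 0, 0.012],
)

```text
t: 3.7
tcp_pos: [0.6664, -0.0348, 0.0353]
orientation: [-0.691, 0.691, 0.149, -0.149]
ft_force: [0.6, 0.2, 0.1]
finger_gap: 0.0123
```

>>> send_rows(
  increments=[0, 0, -0.008, 0, 0.012, 0, 0, -0.016, 0, 0.012, 0, 0, -0.024, 0, 0.012, 0, 0, -0.032, 0, 0.012, 0, 0, -0.04, 0, 0.012],
)

```text
t: 4.2
tcp_pos: [0.683, -0.0712, 0.0353]
orientation: [0.691, -0.691, -0.149, 0.149]
ft_force: [0.1, 0.8, -0.6]
finger_gap: 0.0124
```

```bash
python3 go.py .081 -.115 .035; python3 - <<'E'
from h import *
d=grab('side','s3');c=d['color'][110:330,240:450];cv2.imwrite('pics/s3z.png',cv2.resize(c,None,fx=2.7,fy=2.7,interpolation=cv2.INTER_CUBIC))
E
```

```text
t 4.2 tcp [ 0.683  -0.0712  0.0353] tray [ 0.081  -0.0521] F [ 0.06  0.75 -0.63] gap 0.012441343030545825
roll to tray x 0.0016683116543829838
goal [ 0.7088 -0.1285  0.035 ] tool shift [-0.0001  0.0003 -0.0629]
```

View pics/s3z.png

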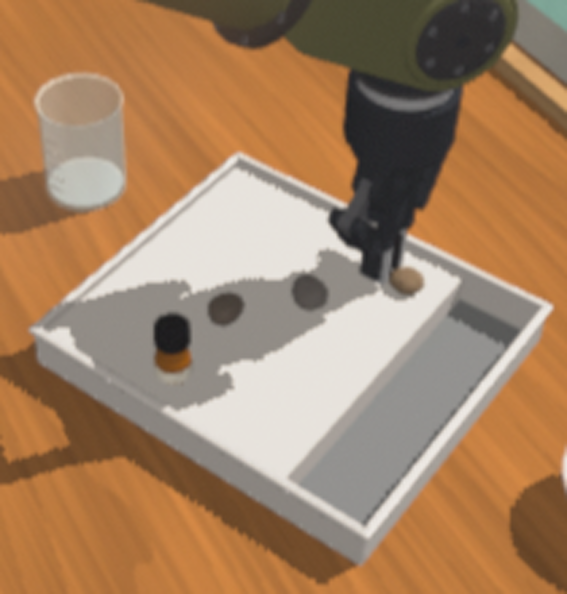

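The brown pebble is centred in front of the fingers at (406,281), near the edge. Another 65 mm should take it over.

>>> send_rows(
  increments=[0, 0, -0.008, 0, 0.012, 0, 0, -0.016, 0, 0.012, 0, 0, -0.024, 0, 0.012, 0, 0, -0.032, 0, 0.012, 0, 0, -0.04, 0, 0.012],
)

```text
t: 4.75
tcp_pos: [0.6995, -0.1077, 0.0353]
orientation: [-0.691, 0.691, 0.149, -0.149]
ft_force: [-1.2, -0.2, -0.2]
finger_gap: 0.0119
```

>>> send_rows(
  increments=[0, 0, -0.008, 0, 0.012, 0, 0, -0.016, 0, 0.012, 0, 0, -0.024, 0, 0.012, 0, 0, -0.024, 0, 0.012, 0, 0, -0.024, 0, 0.012],
)

```text
t: 5.25
tcp_pos: [0.7091, -0.1289, 0.0352]
orientation: [0.691, -0.691, -0.149, 0.149]
ft_force: [0.5, -0.7, 0.3]
finger_gap: 0.0118
```

```bash
python3 go.py .0275 .018 .095; python3 - <<'E'
from h import *
d=grab('side','s4');c=d['color'][110:330,240:450];cv2.imwrite('pics/s4z.png',cv2.resize(c,None,fx=2.7,fy=2.7,interpolation=cv2.INTER_CUBIC))
E
```

```text
t 5.25 tcp [ 0.7091 -0.1289  0.0352] tray [ 0.0811 -0.1155] F [ 0.49 -0.71  0.27] gap 0.011817231250707655
roll to tray x 0.0014982270309519645
goal [ 0.6053 -0.0293  0.095 ] tool shift [-0.0534 -0.0598  0.1336]
```

View pics/s4z.png

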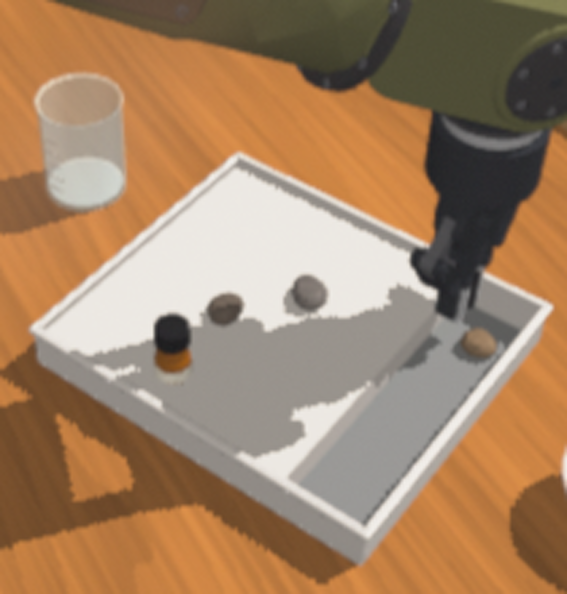

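The brown pebble lies in the trough at (478,343). The others and the vial haven't moved. Next I lift and go behind the grey pebble.

>>> send_rows(
  increments=[0, -0.03, 0, 0, 0.012, -0.005, -0.06, 0.01, 0, 0.012, -0.02, -0.06, 0.055, 0, 0.012, -0.037, -0.06, 0.1, 0, 0.012, -0.0535, -0.06, 0.134, 0, 0.012],
)

```text
t: 5.8
tcp_pos: [0.6032, -0.0269, 0.0954]
orientation: [0.691, -0.691, -0.15, 0.15]
ft_force: [1.1, 0.1, 1.1]
finger_gap: 0.0121
```

>>> send_rows(
  increments=[0, 0, 0, 0, 0.012, 0, 0.03, 0, 0, 0.012, 0, 0.05, 0, 0, 0.012, 0, 0.06, 0, 0, 0.012, 0, 0.06, 0, 0, 0.012],
)

```text
t: 6.3
tcp_pos: [0.6047, -0.0289, 0.0342]
orientation: [0.691, -0.691, -0.149, 0.15]
ft_force: [-1.4, 0.4, 0.4]
finger_gap: 0.0122
```

```bash
python3 go.py .0275 -.116 .035; python3 - <<'E'
from h import *
d=grab('side','s5');c=d['color'][110:330,240:450];cv2.imwrite('pics/s5z.png',cv2.resize(c,None,fx=2.7,fy=2.7,interpolation=cv2.INTER_CUBIC))
E
```

```text
t 6.3 tcp [ 0.6047 -0.0289  0.0342] tray [0.0271 0.0186] F [-1.44  0.43  0.39] gap 0.01216473675112667
roll to tray x 0.0016347407998005725
goal [ 0.6605 -0.1515  0.035 ] tool shift [ 0.0002 -0.0009 -0.1346]
```

View pics/s5z.png

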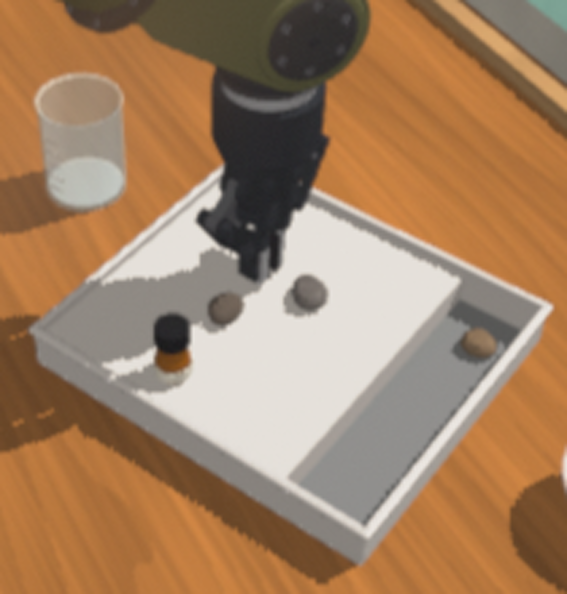

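The fingers are down behind the grey pebble (309,292) and clear of the dark one (225,308). I'll push now.

>>> send_rows(
  increments=[0, 0, -0.008, 0, 0.012, 0, 0, -0.016, 0, 0.012, 0, 0, -0.024, 0, 0.012, 0, 0, -0.032, 0, 0.012, 0, 0, -0.04, 0, 0.012],
)

```text
t: 6.85
tcp_pos: [0.622, -0.0662, 0.0355]
orientation: [-0.691, 0.691, 0.149, -0.149]
ft_force: [0.2, -0.1, -0.5]
finger_gap: 0.0118
```

>>> send_rows(
  increments=[0, 0, -0.008, 0, 0.012, 0, 0, -0.016, 0, 0.012, 0, 0, -0.024, 0, 0.012, 0, 0, -0.032, 0, 0.012, 0, 0, -0.04, 0, 0.012],
)

```text
t: 7.35
tcp_pos: [0.6384, -0.1024, 0.0353]
orientation: [-0.691, 0.691, 0.149, -0.149]
ft_force: [-0.1, 0.3, 0.5]
finger_gap: 0.0122
```

```bash
python3 go.py .0275 -.116 .035; python3 - <<'E'
from h import *
d=grab('side','s6');c=d['color'][110:330,240:450];cv2.imwrite('pics/s6z.png',cv2.resize(c,None,fx=2.7,fy=2.7,interpolation=cv2.INTER_CUBIC))
E
```

```text
t 7.35 tcp [ 0.6384 -0.1024  0.0353] tray [ 0.0276 -0.0622] F [-0.09  0.28  0.5 ] gap 0.012190680850458387
roll to tray x 0.0017118735041706818
goal [ 0.6605 -0.1515  0.035 ] tool shift [-0.0002  0.0003 -0.0538]
```

View pics/s6z.png

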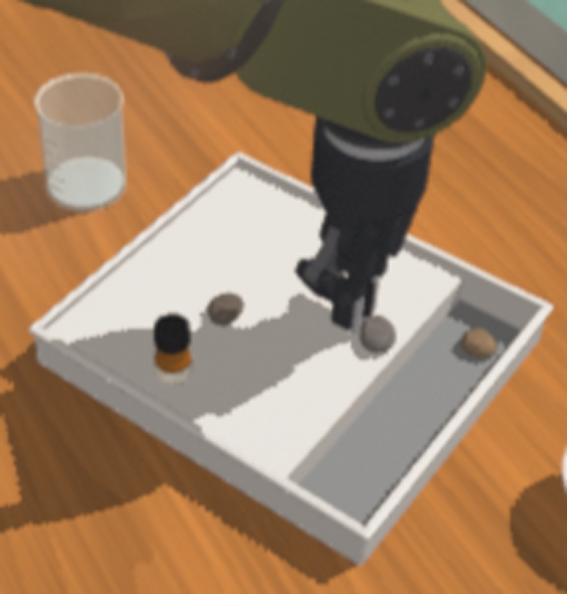

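The grey pebble is at (377,333), in front of the fingers and close to the edge.

>>> send_rows(
  increments=[0, 0, -0.008, 0, 0.012, 0, 0, -0.016, 0, 0.012, 0, 0, -0.024, 0, 0.012, 0, 0, -0.032, 0, 0.012, 0, 0, -0.04, 0, 0.012],
)

```text
t: 7.9
tcp_pos: [0.6549, -0.1389, 0.0353]
orientation: [-0.691, 0.691, 0.149, -0.149]
ft_force: [0.5, -0.5, 0.4]
finger_gap: 0.0119
```

>>> send_rows(
  increments=[0, 0, -0.008, 0, 0.012, 0, 0, -0.014, 0, 0.012, 0, 0, -0.014, 0, 0.012, 0, 0, -0.014, 0, 0.012],
)

```text
t: 8.3
tcp_pos: [0.6604, -0.1509, 0.0352]
orientation: [0.691, -0.691, -0.149, 0.149]
ft_force: [0.1, -0.0, -0.0]
finger_gap: 0.0119
```

```bash
python3 go.py -.023 .058 .095; python3 - <<'E'
from h import *
d=grab('side','s7');c=d['color'][110:330,240:450];cv2.imwrite('pics/s7z.png',cv2.resize(c,None,fx=2.7,fy=2.7,interpolation=cv2.INTER_CUBIC))
E
```

```text
t 8.3 tcp [ 0.6604 -0.1509  0.0352] tray [ 0.0276 -0.1155] F [ 0.14 -0.04 -0.03] gap 0.011859599904221056
roll to tray x 0.0015453309720979802
goal [ 0.5428 -0.0137  0.095 ] tool shift [-0.0503 -0.0598  0.1736]
```

View pics/s7z.png

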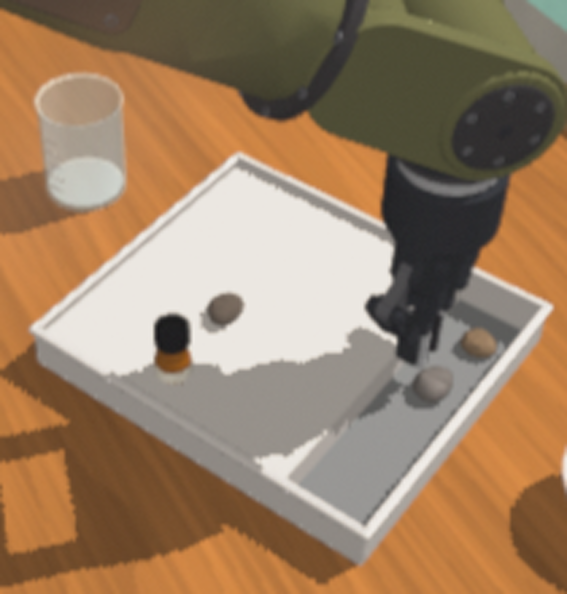

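The grey pebble is at (433,383) in the trough. Only the dark one is left. Before pushing beside the vial I'll check the gripper linkage's clearance to it.

```bash
python3 - <<'E'
from h import *
import pickle
w=grab('wrist','w2');s=grab('side','s8');
pickle.dump((w,s),open('ws.pkl','wb'))
c=s['color'][150:270,340:450];cv2.imwrite('pics/s8z.png',cv2.resize(c,None,fx=5,fy=5,interpolation=cv2.INTER_CUBIC))
E
```

```text
(no output)
```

View pics/w2.png

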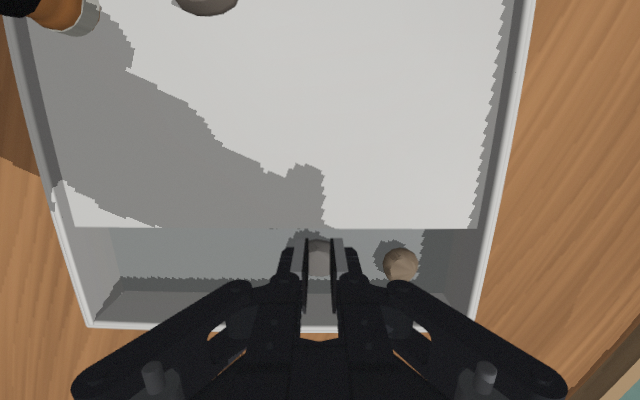

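View pics/s8z.png

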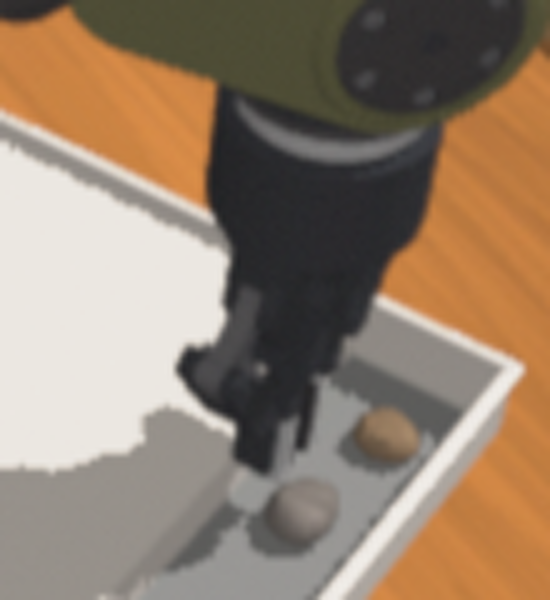

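Wrist view: the grey pebble (320,250) and the brown one (400,264) both lie in the trough. The linkage's outer knuckle is at (75,385) in the wrist view and at (180,368) in the side crop.

```bash
python3 - <<'E'
from h import *
import pickle
w,s=pickle.load(open('ws.pkl','rb'));R,o=pickle.load(open('tray.pkl','rb'))
for a in((75,385),(85,375),(90,395)):
    p,e=two(w,a,s,(376,223.5));print(p.round(4),round(e,4),'rel tray',(R.T@(p[:2]-o)-[.0276,-.1155]).round(4),'above TCP',p[2]-.0352)
E
```

```text
[ 0.598  -0.1691  0.1273] 0.0021 rel tray [-0.0643  0.0091] above TCP 0.09212258205452833
[ 0.5991 -0.1675  0.1252] 0.0025 rel tray [-0.0627  0.0102] above TCP 0.089993088885336
[ 0.6004 -0.1695  0.1271] 0.0024 rel tray [-0.0622  0.0078] above TCP 0.09189017130360772
```

The knuckle sits about 90 mm above the TCP, so it clears the vial's top by about 45 mm. I'm going behind the dark pebble.

>>> send_rows(
  increments=[0, -0.03, 0, 0, 0.012, 0, -0.06, 0.01, 0, 0.012, -0.015, -0.06, 0.055, 0, 0.012, -0.03, -0.06, 0.1, 0, 0.012, -0.045, -0.06, 0.145, 0, 0.012],
)

```text
t: 8.95
tcp_pos: [0.558, -0.0362, 0.0954]
orientation: [-0.691, 0.691, 0.15, -0.149]
ft_force: [1.2, -0.3, 0.6]
finger_gap: 0.0123
```

>>> send_rows(
  increments=[-0.0055, 0, 0.029, 0, 0.012, -0.0055, 0, 0.029, 0, 0.012, -0.0055, 0.03, 0.029, 0, 0.012, -0.0055, 0.06, 0.029, 0, 0.012, -0.0055, 0.06, 0.029, 0, 0.012],
)

```text
t: 9.45
tcp_pos: [0.5413, -0.0134, 0.0326]
orientation: [0.692, -0.691, -0.148, 0.151]
ft_force: [0.9, 0.7, -0.2]
finger_gap: 0.0119
```

```bash
python3 go.py -.023 -.116 .035; python3 - <<'E'
from h import *
d=grab('side','s9');c=d['color'][110:330,240:450];cv2.imwrite('pics/s9z.png',cv2.resize(c,None,fx=2.7,fy=2.7,interpolation=cv2.INTER_CUBIC))
E
```

```text
t 9.45 tcp [ 0.5413 -0.0134  0.0326] tray [-0.0243  0.0589] F [ 0.86  0.66 -0.23] gap 0.011909645065895834
roll to tray x 0.001615103545000705
goal [ 0.6145 -0.1723  0.035 ] tool shift [ 0.001  -0.0028 -0.1749]
```

View pics/s9z.png

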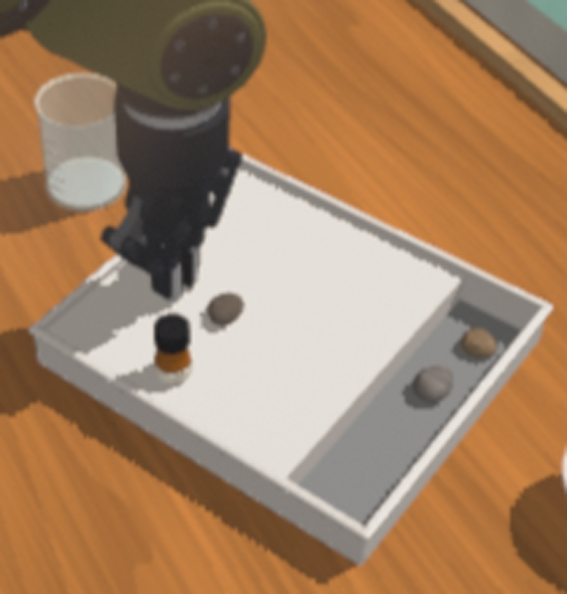

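The fingers are behind the dark pebble (225,308). The vial is unmoved and the grey pebble sits on the trough floor. I'm pushing slowly.

>>> send_rows(
  increments=[0.0005, 0, -0.008, 0, 0.012, 0.0005, 0, -0.016, 0, 0.012, 0.0005, 0, -0.024, 0, 0.012, 0.0005, 0, -0.032, 0, 0.012, 0.0005, 0, -0.04, 0, 0.012],
)

```text
t: 10.0
tcp_pos: [0.56, -0.0505, 0.0356]
orientation: [-0.691, 0.691, 0.15, -0.149]
ft_force: [0.7, 0.6, 0.2]
finger_gap: 0.012
```

>>> send_rows(
  increments=[0, 0, -0.008, 0, 0.012, 0, 0, -0.016, 0, 0.012, 0, 0, -0.024, 0, 0.012, 0, 0, -0.032, 0, 0.012, 0, 0, -0.04, 0, 0.012],
)

```text
t: 10.5
tcp_pos: [0.5763, -0.0866, 0.0352]
orientation: [0.691, -0.691, -0.149, 0.149]
ft_force: [-0.4, 0.1, 0.3]
finger_gap: 0.012
```

```bash
python3 go.py -.023 -.116 .035; python3 - <<'E'
from h import *
d=grab('side','s10');c=d['color'][110:330,240:450];cv2.imwrite('pics/s10z.png',cv2.resize(c,None,fx=2.7,fy=2.7,interpolation=cv2.INTER_CUBIC))
E
```

```text
t 10.5 tcp [ 0.5763 -0.0866  0.0352] tray [-0.0225 -0.0222] F [-0.39  0.14  0.3 ] gap 0.011992291126885967
roll to tray x 0.0016563835194954326
goal [ 0.6145 -0.1723  0.035 ] tool shift [-0.0006  0.0002 -0.0938]
```

View pics/s10z.png

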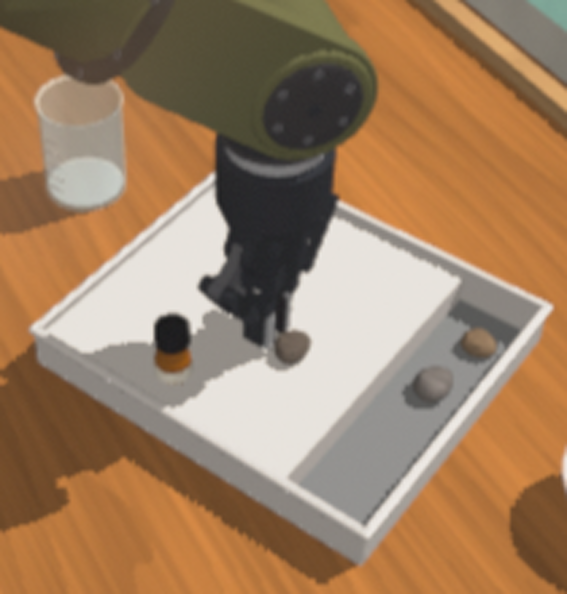

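The dark pebble leads the fingers at (292,347), and the vial is untouched.

>>> send_rows(
  increments=[0, 0, -0.008, 0, 0.012, 0, 0, -0.016, 0, 0.012, 0, 0, -0.024, 0, 0.012, 0, 0, -0.032, 0, 0.012, 0, 0, -0.04, 0, 0.012],
)

```text
t: 11.05
tcp_pos: [0.5928, -0.1231, 0.0353]
orientation: [0.691, -0.691, -0.149, 0.149]
ft_force: [0.2, -1.6, 0.1]
finger_gap: 0.0121
```

>>> send_rows(
  increments=[0, 0, -0.008, 0, 0.012, 0, 0, -0.016, 0, 0.012, 0, 0, -0.024, 0, 0.012, 0, 0, -0.032, 0, 0.012, 0, 0, -0.04, 0, 0.012],
)

```text
t: 11.55
tcp_pos: [0.6094, -0.1595, 0.0353]
orientation: [0.691, -0.691, -0.149, 0.15]
ft_force: [-0.5, -0.5, 0.5]
finger_gap: 0.012
```

>>> send_rows(
  increments=[0, 0, -0.008, 0, 0.012, 0, 0, -0.014, 0, 0.012, 0, 0, -0.014, 0, 0.012, 0, 0, -0.014, 0, 0.012],
)

```text
t: 11.95
tcp_pos: [0.6148, -0.1716, 0.0352]
orientation: [0.691, -0.691, -0.149, 0.15]
ft_force: [-0.5, -0.9, 0.1]
finger_gap: 0.0119
```

```bash
python3 go.py -.023 -.116 .035; python3 - <<'E'
from h import *
d=grab('side','s11');c=d['color'][110:330,240:450];cv2.imwrite('pics/s11z.png',cv2.resize(c,None,fx=2.7,fy=2.7,interpolation=cv2.INTER_CUBIC))
E
```

```text
t 11.95 tcp [ 0.6148 -0.1716  0.0352] tray [-0.0224 -0.1155] F [-0.46 -0.88  0.13] gap 0.01193596096000247
roll to tray x 0.0016024466767884172
goal [ 0.6145 -0.1723  0.035 ] tool shift [-0.0006  0.0002 -0.0005]
```

View pics/s11z.png

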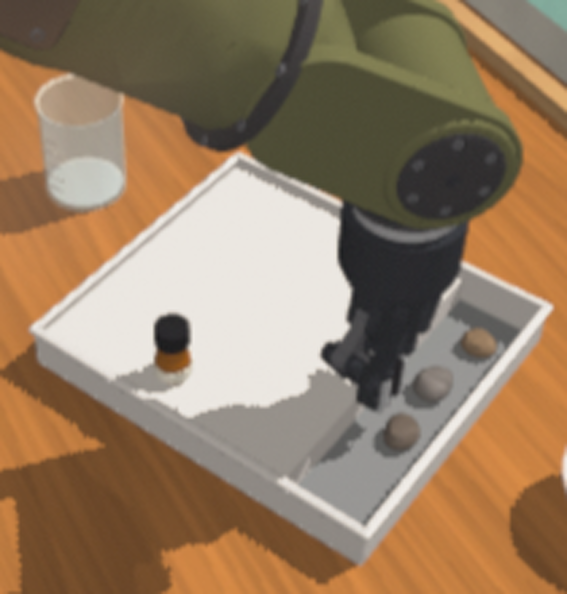

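All three are in the trough, at (478,343), (433,384) and (402,433). I'll raise the arm clear and check.

>>> send_rows(
  increments=[0, -0.03, 0, 0, 0.012, 0, -0.07, 0.01, 0, 0.012, 0, -0.115, 0.02, 0, 0.012, 0, -0.15, 0.04, 0, 0.012, 0, -0.18, 0.07, 0, 0.012],
)

```text
t: 12.5
tcp_pos: [0.5858, -0.1077, 0.2174]
orientation: [-0.691, 0.691, 0.15, -0.149]
ft_force: [0.3, -0.1, 0.3]
finger_gap: 0.012
```

>>> send_rows(
  increments=[0, 0, 0.04, 0, 0.012, 0, 0, 0.08, 0, 0.012, 0, 0, 0.08, 0, 0.012, 0, 0, 0.08, 0, 0.012, 0, 0, 0.08, 0, 0.012],
)

```text
t: 13.0
tcp_pos: [0.5531, -0.0355, 0.2153]
orientation: [-0.691, 0.691, 0.149, -0.149]
ft_force: [1.1, -0.2, 0.3]
finger_gap: 0.0122
```

```bash
python3 - <<'E'
from h import *
import pickle
D={n:grab(n,n+'E') for n in('side','wrist','top')}
R,o=pickle.load(open('tray.pkl','rb'))
d=D['side'];c=d['color'][110:330,240:450];cv2.imwrite('pics/sEz.png',cv2.resize(c,None,fx=2.7,fy=2.7,interpolation=cv2.INTER_CUBIC))
d0=pickle.load(open('d0.pkl','rb'))['side']
def cap(im): 
    m=(im['color'].max(2)<60).astype(np.uint8)[215:245,290:318]; M=cv2.moments(m,True);return M['m10']/M['m00']+290,M['m01']/M['m00']+215
print('cap px before/after',cap(d0),cap(d))
for n,u,v in(('brown',478,343),('grey',433,384),('dark',402,433)):
    p=onz(d,240+u/2.7,110+v/2.7,.012);print(n,(R.T@(p[:2]-o)).round(4))
E
python3 go.py
```

```text
cap px before/after (303.1521739130435, 233.6231884057971) (303.06617647058823, 233.59558823529412)
brown [ 0.0806 -0.1398]
grey [ 0.027  -0.1335]
dark [-0.0235 -0.1388]
t 13.15 tcp [ 0.5531 -0.0358  0.215 ] tray [-0.0227  0.0336] F [ 0.37 -0.66 -0.23] gap 0.011991580593128817
roll to tray x 0.0006176070368351574
```

View pics/sEz.png

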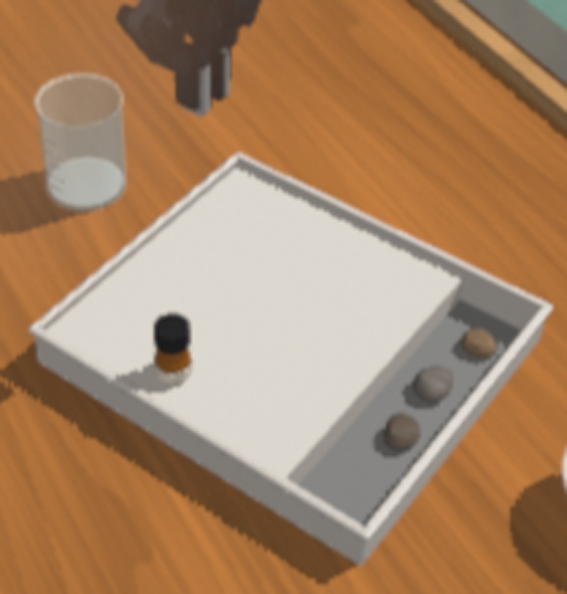

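View pics/wristE.png

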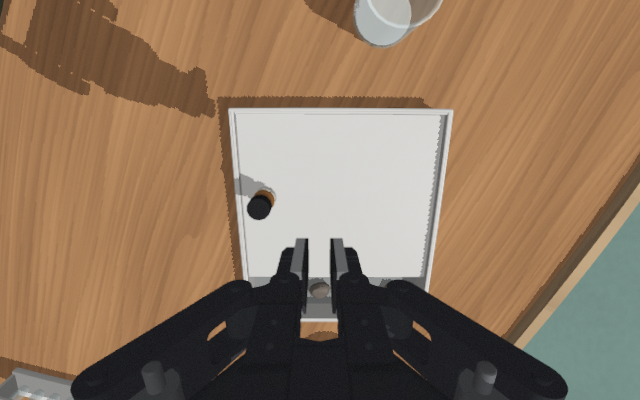

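View pics/sideE.png

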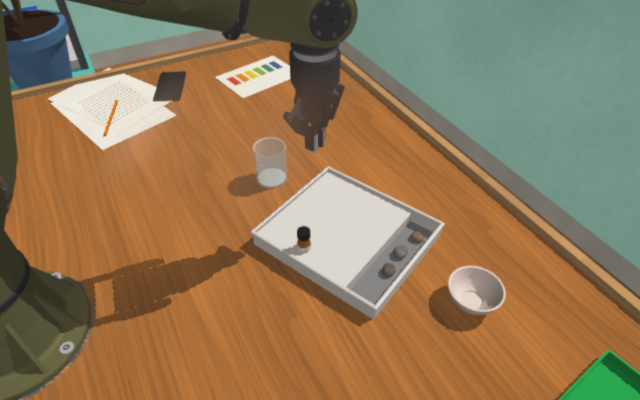

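The side and wrist views show an empty deck except for the standing vial, three pebbles in the trough, and the beaker (270,162) and basin (476,290) in place. The arm is clear, so I'm handing in.

```bash
python3 -c "
from workcell import job
print(job.close_job())"
```

```text
the job is handed in; nothing more can be done
None
```

I swept the three pebbles one by one (brown, grey, dark) along the deck and over the open edge, using the two fingertips 12 mm apart and about 5 mm above the deck. The job was handed in at about 13 s, with the arm lifted clear.

**Last checks:**
- **Pebbles:** all three lie in the trough, at tray y of about -140, -134 and -139 mm. The trough spans -105 to -167 mm.
- **Vial:** it is standing where it was; its cap's position in the side image changed by less than 0.1 pixel.
- **Beaker and basin:** both look to be in their original places in the side view. I judged this by eye and did not measure it.
- **Forces:** the wrist force readings at the end of each move stayed below about 2 N.

No check failed. The cameras agreed on the pebbles' starting positions to about 3 mm. For the vial they differed by up to about 9 mm, but that wrist reading was taken on its base rather than its cap.

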